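# Seat the kneading blade on the food processor's drive and hold it down

### The arm

A 6-joint arm with a two-finger parallel gripper is mounted at the origin on the work surface. World frame = base frame: x ahead of the robot, y to its left, z up, the work surface at z = 0. Lengths are in m, angles in rad, forces in N, time in s.
With the tool pointing down it reaches from about 0.35 to 0.975 m from the base axis. Payload 4.9 kg.
Tool frame: the origin (TCP) lies midway between the tips of the shut fingers; the grasp point (between the pads) lies 19 mm behind it; z points along the fingers, y is the direction in which the jaws open and shut (so a half turn about z gives the same grasp; the last joint's range is limited). The gripper opens to 85 mm and grips with 20 to 120 N. Pads are 22 mm wide; open, the fingers measure 114 mm over their backs; the gripper's body (76 mm by 85 mm) begins 54 mm behind the grasp point. The pads swing forward as they close: fully open they stand 13 mm farther back than shut.
Start: joints at [1.044, 0.053, 1.613, -0, 1.476, -0.119], TCP at [0.248, 0.574, 0.194] pointing down, gripper open.
Joint ranges: [-3.01, 3.01], [-1.01, 2.22], [0.06, 2.58], [-1.02, 4.17], [0.09, 2.62], [-3.14, 3.14]. Speed limits (rad/s): [2.57, 2.57, 3.14, 3.14, 3.14, 3.14].

### API

Orientations are given as a unit quaternion [w, x, y, z].
In Python, from plant import state, grab_frame, camera_params, job_done, boxes_of gives the robot as it stands.
- The arm moves only by the tool step_arm, never from a script. Its argument "steps" is a list of rows, each a list of 4 numbers: the shift along the tool's x, y, z in mm, then the turn about the tool's z in degrees. A call has 1 to 8 rows; each row shifts and turns the pose as measured when the row begins, along the tool's axes as they then stand; what a row does not reach is not made up. A row lasts 1/10 s, in which the tool goes at most 50 mm and 8.59 degrees, less where a joint would pass 70% of its speed; a pose out of reach is approached as far as the arm can. A call is refused whole if a number of a shift passes 50 or a number of a turn 8.59, either way. A call with a gripper value outside its range is refused whole. "claw" is the opening in per cent of the stroke, from 0 (shut) to 100 (fully open), set as the call begins (left out, the last holds). The fingers move at their own pace and stop on an object; the grip force is fixed at half the most. Time passes only in rows, so rows that do not move let the fingers close. It gives the time, the measured TCP pose, the force and the opening at its end, in the units of the state.
- state(): the state, without advancing time (a new reading comes with each control period).
- grab_frame(name): name is "scene" or "top" or "wrist"; returns (picture, depth): 400x640x3 uint8, red, green, blue; 400x640 float32, m along the optical axis (not along the pixel's ray), 0 where there is no reading.
- camera_params(name): a dict with "mtx" (3x3 intrinsics, pixels), "extrinsics" (4x4, takes a point from camera to world coordinates); the wrist camera has in their place "T_tool_cam" (4x4, takes a point from camera to tool coordinates, whose origin is the TCP and whose axes are the flange's). Camera axes: x right, y down, z forward; pixel columns grow to the right and rows downward; lengths in m; the calibration is good to about 2 mm. The wrist camera is an equidistant fisheye: a pixel r from the principal point sees the ray r / f radians off the axis. A picture is of the moment at which its call begins: read the wrist's pose just before it. camera_params takes no time and is no camera call.
- job_done(): hands the job in, once; it reports no verdict.
Trained networks look in the newest picture that a camera, given by its name, has taken for a name from the list of things; names that differ only in an ending like _2 or _b are one class to them, and where a whole thing is asked for, a point or a joint stands for the part that bears it (a point fixed in the world has none). Each returns a list of dicts, best first, with "p" (0 to 1); they miss things now and then, are a little off and sometimes report something else, mostly with a low value. They report only what shows in the picture. A call takes as long as a camera call.
- boxes_of(camera, label): "box" ([left, top, width, height] in pixels, round what is visible of it).
The state is a dict: "time": time; "joint_pos": joint angles; "joint_vel": joint speeds; "joint_efforts": joint torques, N m; "tool_pos": TCP position; "tool_rot": TCP orientation; "contact_force": force on the tool from outside, world axes, zero at the start; "ft_torque": the same for the moment, N m; "gripper_width": opening from 0.0 (shut) to 1.0 (fully open).
Only numpy, scipy, OpenCV 4.12 (cv2) and the standard library are available. Lean on these libraries where they do the work, as an engineer would, in place of code of your own. Each camera call takes 0.05 s, during which the arm holds its last target. There are 200 camera calls.

### The job

Take the kneading blade (the attachment with two paddles) out of the crate and fit it upright on the food processor's drive, turning it until its splines mesh and it slides down, then push it fully home against the spring ring. Finish while still holding the blade pressed down: do not let go. Leave the other attachments in the crate, and leave the mug, jar and distance meter where they stand.

Things in the scene. Friction and masses are not known exactly. Their poses are not given: they have to be found in the camera images.
- blade: The kneading blade: white plastic, upright in the crate, 74 mm tall, 0.08 to 0.17 kg. Round hub 44 mm in diameter up to 48 mm; on top of it a flat finger bar to grip. Two paddles along its +x and -x reach 50 mm from the axis, 7 to 29 mm above the underside. Origin: centre of the hub's underside, z up along the axis.
- blade_bar (a point): Centre of the blade's finger bar, 61 mm above its underside. The bar is 14 mm thick (blade y), 44 mm long (blade x), from 48 to 74 mm above the underside: grip it from above with the fingers closing along the blade's y.
- blade_socket (a point): Centre of the socket's mouth, at the blade's origin, open below. Bore 34 mm in diameter, 42 mm deep, with six inner splines, 5.4 mm wide, tips on a 24 mm circle; their rounded lower ends begin 4 mm above the underside. The six gaps between them lie at 0, 60, 120 ... degrees from the blade's x axis.
- drive: Steel six-splined stub on top of the processor, axis vertical, 32 mm in diameter over the splines. Origin: on the axis at the deck's level, z up. Splines 4.5 mm wide at 0, 60, 120 ... degrees from its own x axis, rounded tops 24 mm above the origin. It turns only against a stiff gearbox (0.5 N m): turn the blade to suit it, to a multiple of 60 degrees from it, 5 degrees of play.
- drive_tip (a point): Tip of the drive, 40 mm above its origin: a round pilot that centres the blade, 21.6 mm in diameter up to 28 mm, then tapering to 8 mm. Sideways play in the socket about 1 mm. Unmeshed, the blade stops with its underside 20 mm above the drive's origin; meshed, it reaches the spring ring at 10 mm, and fully home it is at 4 mm (hard stop).
- ring (a joint): Travel of the black spring ring around the foot of the drive, m: 0 up, 0.006 fully pressed. It starts to yield at about 3 N and takes about 8 N to press fully; it springs back up, lifting the blade, when the push ends.
- ring_top (a point): Centre of the spring ring's upper face, 48 mm outside diameter, 35.6 mm inside; 10 mm above the drive's origin when up. The blade's underside presses it.
- processor: The food processor's white motor base, fixed: 210 mm (x) by 190 mm (y), deck 100 mm above the worktop. Origin: centre of its underside; its front with a round black knob looks along its -x. It stands left or right of the middle, the crate on the other side.
- crate: Open grey crate, fixed, outer 260 mm (x) by 300 mm (y), 50 mm high, walls and floor 5 mm. Origin: centre of its underside. Four attachments stand upright in it in any order.
- disc: Slicing disc, one of the other attachments in the crate: the same hub and bar as the blade (74 mm tall), but with a round steel disc 80 mm in diameter around it instead of paddles. Origin: centre of its underside.
- reamer: Citrus cone in the crate: ribbed white cone, 72 mm in diameter, 52 mm tall. Origin: centre of its underside.
- pusher: Food pusher in the crate: white cylinder 54 mm in diameter with a 68 mm cap, 55 mm tall. Origin: centre of its underside.
- mug: Mug standing on the worktop, 80 mm in diameter, 92 mm tall. Origin: centre of its underside.
- jar: Glass jar with a metal lid, 66 mm in diameter, 100 mm tall. Origin: centre of its underside.
- meter: Dark teal electronic distance meter lying on the worktop, 110 x 50 x 26 mm. Origin: centre of its underside.

How it is judged:
On the way, in this order (a step that is already met when the one before it is completed fails the run):
1. the kneading blade is lifted clear of the crate in the fingers (z of blade in the frame of crate above 0.06 m and contact force between the fingers and blade above 1 N), for 0.2 s.
2. the blade stands over the drive with its splines meshed, down on the spring ring (z of blade in the frame of drive below 0.0115 m and horizontal distance between blade and drive below 0.003 m), for 0.05 s.
At the end, for the whole second after the job is handed in: Blade upright (5 degrees), on the drive axis (3 mm), underside under 6 mm above the drive origin, spring ring pressed over 4.5 mm, still, fingers on it (over 3 N) through the last second; other attachments in the crate; mug, jar, meter within 30 mm of their starts (value of joint ring above 0.0045 m and z of blade in the frame of drive below 0.006 m and horizontal distance between blade and drive below 0.003 m and angle between blade's own z axis and vertical below 0.09 rad and contact force between the fingers and blade above 3 N and linear speed of blade below 0.02 m/s and x of disc in the frame of crate between -0.13 and 0.13 m and y of disc in the frame of crate between -0.15 and 0.15 m and z of each of disc, reamer, pusher in the frame of crate below 0.05 m and x of reamer in the frame of crate between -0.13 and 0.13 m and y of reamer in the frame of crate between -0.15 and 0.15 m and x of pusher in the frame of crate between -0.13 and 0.13 m and y of pusher in the frame of crate between -0.15 and 0.15 m and distance of each of mug, jar, meter from where it was at the start of the episode below 0.03 m); the arm keeps its last pose, push and grip.
It fails at once if the mug is knocked or moved by more than 30 mm (distance of mug from where it was at the start of the episode above 0.03 m).
It fails at once if the jar is knocked or moved by more than 30 mm (distance of jar from where it was at the start of the episode above 0.03 m).
It fails at once if the meter is knocked or moved by more than 30 mm (distance of meter from where it was at the start of the episode above 0.03 m).
It also fails if it takes over 48 s, if anything falls off the work surface, if the arm or the gripper's body presses on something with over 40 N, if the wrist force passes 120 N, or if a joint passes its speed limit or range.

## Working session

There is one attempt and no reset: what is moved stays moved. The work goes in short steps, Python scripts to look and compute and a tool call to move; the robot and the scene stay as the last step left them, time stands still between calls to the robot, and variables do not carry over. Pictures are saved under pics/ and viewed, about 8 in all and at most 12, crops included, and the job is handed in when it is done.

Besides the shell and the picture viewer there is one more tool, called as name(argument=value, ...) on one line, values as JSON. step_arm: Moves the arm, as the interface text tells. Its arguments: {"type":"object","properties":{"steps":{"type":"array"},"claw":{"type":"number"}},"required":["steps"]}

```bash
mkdir -p pics; cat > h.py <<'E'
import numpy as np, cv2
from scipy.spatial.transform import Rotation as R
from plant import *
def save(n,im,crop=None,s=1):
    if crop: x,y,w,h=crop; im=im[y:y+h,x:x+w]
    im=cv2.resize(im,None,fx=s,fy=s,interpolation=cv2.INTER_CUBIC)
    cv2.imwrite('pics/'+n,im[...,::-1])
def cloud(cam,d):
    p=camera_params(cam);K=p['mtx'];T=np.array(p['extrinsics'])
    v,u=np.mgrid[:400,:640]; K=np.array(K)
    P=np.stack([(u-K[0,2])/K[0,0]*d,(v-K[1,2])/K[1,1]*d,d],-1)
    return P@T[:3,:3].T+T[:3,3]
E
python3 - <<'E'
from h import *
s=state();print({k:np.round(v,3).tolist() for k,v in s.items()})
im,d=grab_frame('top');np.savez('top.npz',im=im,d=d);save('top.png',im)
for l in ['blade','disc','drive','crate','processor','mug','jar','meter']:
    print(l,[(np.round(b['box']).tolist(),round(b['p'],2)) for b in boxes_of('top',l)[:2]])
print(camera_params('top'),camera_params('wrist'))
E
```

```text
{'time': 0.0, 'joint_pos': [1.044, 0.053, 1.614, -0.0, 1.476, -0.119], 'joint_vel': [0.002, 0.0, 0.001, 0.0, -0.001, 0.001], 'joint_efforts': [0.0, -39.366, -37.018, 0.0, 0.007, 0.0], 'tool_pos': [0.247, 0.573, 0.192], 'tool_rot': [-0.0, 0.202, 0.979, -0.001], 'contact_force': [0.406, -1.055, -0.324], 'ft_torque': [0.023, 0.022, -0.006], 'gripper_width': 1.002}
blade [([450.0, 183.0, 25.0, 46.0], 0.7), ([456.0, 245.0, 33.0, 35.0], 0.57)]
disc [([382.0, 194.0, 36.0, 34.0], 0.91), ([201.0, 230.0, 21.0, 20.0], 0.44)]
drive [([203.0, 229.0, 17.0, 17.0], 0.69), ([450.0, 181.0, 28.0, 46.0], 0.26)]
crate [([356.0, 168.0, 167.0, 142.0], 0.87)]
processor [([159.0, 178.0, 121.0, 127.0], 0.83)]
mug [([293.0, 96.0, 46.0, 57.0], 0.57), ([199.0, 226.0, 24.0, 25.0], 0.4)]
jar [([205.0, 101.0, 41.0, 46.0], 0.57)]
meter [([368.0, 98.0, 28.0, 57.0], 0.77)]
{'mtx': array([[476.76384433,   0.        , 319.9487472 ],
       [  0.        , 476.76384433, 202.49002236],
       [  0.        ,   0.        ,   1.        ]]), 'extrinsics': array([[-0.03061288, -0.99328814,  0.11154162,  0.50211787],
       [-0.99950292,  0.03126197,  0.00407457, -0.00634391],
       [-0.00753423, -0.11136144, -0.99375141,  1.01059719],
       [ 0.        ,  0.        ,  0.        ,  1.        ]])} {'mtx': array([[309.70691629,   0.        , 318.91424689],
       [  0.        , 309.70691629, 196.80520123],
       [  0.        ,   0.        ,   1.        ]]), 'T_tool_cam': array([[-2.15959039e-04, -9.63678570e-01, -2.67064724e-01,
         6.71180364e-02],
       [ 9.99999582e-01,  2.90422318e-05, -9.13435222e-04,
         3.56969430e-04],
       [ 8.88014104e-04, -2.67064810e-01,  9.63678161e-01,
        -1.79923575e-01],
       [ 0.00000000e+00,  0.00000000e+00,  0.00000000e+00,
         1.00000000e+00]])}
```

View pics/top.png

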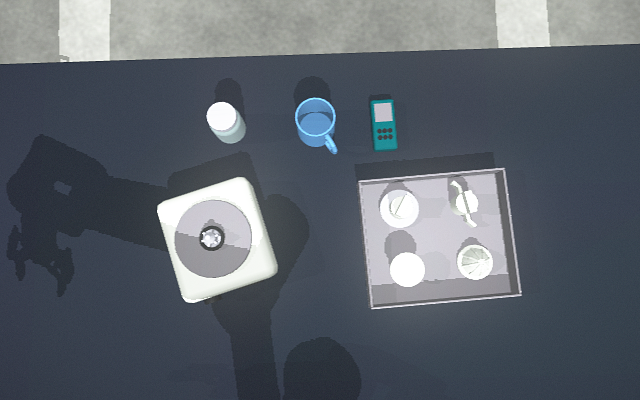

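The top view shows the drive at (211,238) on the processor at left. The crate is at right: blade at (465,203), disc at (400,208), reamer at (475,262), pusher at (407,269). The mug, jar and meter stand behind. Next I measure from depth.

```bash
python3 - <<'E'
from h import *
z=np.load('top.npz');P=cloud('top',z['d']);im=z['im']
def reg(u0,u1,v0,v1,z0,z1):
    Q=P[v0:v1,u0:u1].reshape(-1,3);return Q[(Q[:,2]>z0)&(Q[:,2]<z1)]
def rect(Q):
    r=cv2.minAreaRect((Q[:,:2]*1000).astype(np.float32));w,V=np.linalg.eigh(np.cov(Q[:,:2].T));a=np.degrees(np.arctan2(V[1,1],V[0,1]))
    return len(Q),np.round(Q.mean(0),4),np.round(r[0],1),np.round(r[1],1),round(r[2],1),'axis deg',round(a,1)
print('bladebar',rect(reg(440,490,175,235,.068,.09)))
print('paddles',rect(reg(440,490,175,235,.022,.043)))
print('discbar',rect(reg(375,425,185,232,.068,.09)))
print('drive',rect(reg(195,228,222,255,.118,.16)), rect(reg(195,228,222,255,.129,.16)))
print('deck',np.median(reg(180,240,210,270,.08,.115)[:,2]),'proc',rect(reg(150,285,170,310,.085,.108)))
for n,a in dict(mug=(290,340,90,156),jar=(203,248,95,146)).items(): print(n,rect(reg(*a,.06,.13)))
print('meter',rect(reg(365,400,90,156,.015,.05)))
print('crate',rect(reg(350,530,160,315,.043,.055)))
save('c.png',np.hstack([im[215:260,185:240],im[180:225,435:490]]),s=7)
E
```

```text
bladebar (191, array([ 0.6002, -0.2955,  0.0778]), array([ 600.6, -296.5]), array([43.2, 14.8]), 12.7, 'axis deg', np.float64(-167.8))
paddles (224, array([ 0.6055, -0.2895,  0.0321]), array([ 606.2, -286.1]), array([118.4,  41.1]), 13.0, 'axis deg', np.float64(-162.4))
discbar (171, array([ 0.5957, -0.1648,  0.0787]), array([ 596.3, -165.5]), array([14. , 44.2]), 60.6, 'axis deg', np.float64(150.9))
drive (164, array([0.5423, 0.2039, 0.1302]), array([542.5, 205.4]), array([30.9, 27.6]), 52.9, 'axis deg', np.float64(-171.2)) (90, array([0.5423, 0.2046, 0.135 ]), array([542.7, 206. ]), array([19.7, 18.3]), 32.4, 'axis deg', np.float64(171.1))
deck 0.10039302453105664 proc (8741, array([0.5408, 0.2033, 0.0947]), array([542.5, 205.2]), array([201. , 180.9]), 16.7, 'axis deg', np.float64(-164.4))
mug (633, array([ 0.7707, -0.0008,  0.0816]), array([763.9,   2.5]), array([104.6,  78. ]), 2.1, 'axis deg', np.float64(-159.1))
jar (931, array([0.7768, 0.1838, 0.0928]), array([779.8, 185.6]), array([62. , 60.2]), 83.7, 'axis deg', np.float64(58.0))
meter (1200, array([ 0.7742, -0.1403,  0.026 ]), array([ 776.5, -141.3]), array([110.9,  50.9]), 2.3, 'axis deg', np.float64(-177.9))
crate (2138, array([ 0.5367, -0.2478,  0.0497]), array([ 533.2, -237.7]), array([260.5, 301.2]), 3.4, 'axis deg', np.float64(81.8))
```

View pics/c.png

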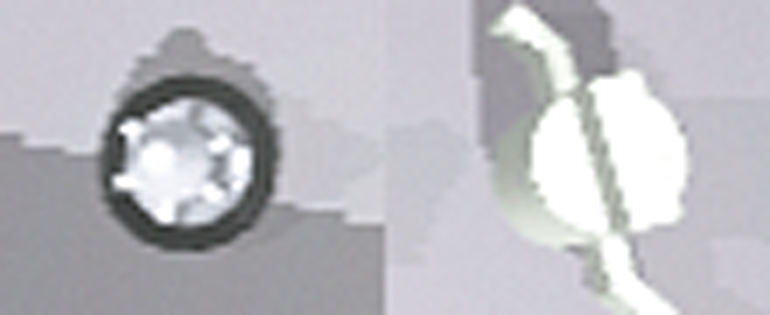

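step_arm(steps=[[0,0,0,-7.2],[0,0,0,-7.2],[0,0,0,-7.2],[0,0,0,-7.2],[0,0,0,-7.2],[0,0,0,0]], claw=55)

```text
time: 1.05
tool_pos: [0.2478, 0.5737, 0.1936]
tool_rot: [0.0, -0.122, 0.993, 0.0]
contact_force: [-0.5, -0.1, 0.2]
gripper_width: 0.549
```

```bash
cat >> h.py <<'E'
def rel(target,yaw=None,s=None):
    s=s or state();M=R.from_quat(np.roll(s['tool_rot'],-1)).as_matrix();d=np.array(target)-s['tool_pos']
    ty=np.degrees(np.arctan2(M[1,1],M[0,1]))
    print('pos',np.round(s['tool_pos'],4),'tool y yaw',round(ty,2),'tilt',np.round(M[:2,2],4),'rel mm',np.round(M.T@d*1000,1),'F',np.round(s['contact_force'],1),'w',round(s['gripper_width'],3),'t',s['time'])
    if yaw is not None: print('turn',-((yaw-ty+90)%180-90))
E
python3 -c "
from h import *
rel([.608,.22,.18],102.7)"
```

```text
pos [0.2478 0.5737 0.1936] tool y yaw 104.04 tilt [0. 0.] rel mm [-263.6 -430.5   13.6] F [-0.5 -0.1  0.2] w 0.549 t 1.05
turn 1.3419862554080453
```

step_arm(steps=[[-24,-39,1,1.3],[-24,-39,1,0],[-24,-39,1,0],[-24,-39,1,0],[-24,-39,1,0],[-24,-39,1,0],[-24,-39,1,0],[-24,-39,1,0]])

```text
time: 1.85
tool_pos: [0.5077, 0.306, 0.1865]
tool_rot: [0.002, -0.104, 0.995, 0.002]
contact_force: [0.1, 0.7, -0.0]
gripper_width: 0.553
```

step_arm(steps=[[-24,-39,1,0],[-24,-39,2,0],[-12,-20,2,0],[-11,-18,1,0],[0,0,0,0],[0,0,0,0]])

```text
time: 2.45
tool_pos: [0.608, 0.1965, 0.1803]
tool_rot: [0.002, -0.091, 0.996, 0.002]
contact_force: [-0.0, -0.3, -0.2]
gripper_width: 0.552
```

```bash
cat >> h.py <<'E'
def wproj(Pw,s):
    p=camera_params('wrist');T=np.array(p['T_tool_cam']);K=np.array(p['mtx']);M=R.from_quat(np.roll(s['tool_rot'],-1)).as_matrix()
    q=(np.atleast_2d(Pw)-s['tool_pos'])@M; q=(q-T[:3,3])@T[:3,:3]
    th=np.arctan2(np.hypot(q[:,0],q[:,1]),q[:,2]);ph=np.arctan2(q[:,1],q[:,0])
    return np.stack([K[0,2]+K[0,0]*th*np.cos(ph),K[1,2]+K[1,1]*th*np.sin(ph)],-1)
def wworld(uv,z,s):
    "intersect pixel rays with plane at height z (scalar)"
    p=camera_params('wrist');T=np.array(p['T_tool_cam']);K=np.array(p['mtx']);M=R.from_quat(np.roll(s['tool_rot'],-1)).as_matrix()
    a=(np.atleast_2d(uv)-K[:2,2])/K[0,0];th=np.hypot(a[:,0],a[:,1])+1e-9
    r=np.c_[np.sin(th)[:,None]*a/th[:,None],np.cos(th)]@(M@T[:3,:3]).T
    c=M@T[:3,3]+s['tool_pos'];return c+r*((z-c[2])/r[:,2])[:,None]
def ortho(im,c,z,half,s,ppm=6):
    "top-down rectified patch: columns=+x world, rows up=+y"
    n=int(2*half*1000*ppm);g=(np.arange(n)+.5)/n*2*half-half
    X,Y=np.meshgrid(c[0]+g,c[1]-g);uv=wproj(np.c_[X.ravel(),Y.ravel(),np.full(n*n,z)],s).astype(np.float32).reshape(n,n,2)
    return cv2.remap(im,uv[...,0],uv[...,1],cv2.INTER_CUBIC)
E
python3 - <<'E'
from h import *
s=state();rel([.608,.22,.18],102.7,s)
im,d=grab_frame('wrist');np.savez('w1.npz',im=im,d=d)
print(boxes_of('wrist','drive')[:2],wproj([.5425,.2045,.124],s))
save('w1.png',np.hstack([ortho(im,(.5425,.2045),.124,.03,s),ortho(im,(.5425,.2045),.11,.03,s)]))
E
```

```text
pos [0.608  0.1965 0.1803] tool y yaw 100.46 tilt [0.0042 0.0041] rel mm [-4.3 23.1  0.4] F [-0.  -0.3 -0.2] w 0.552 t 2.45
turn -2.2434400366556133
[{'box': [317.8, 100.0, 48.6, 43.7], 'p': 0.79}, {'box': [105.7, 227.4, 85.5, 83.8], 'p': 0.34}] [[344.98534269 118.40998884]]
```

View pics/w1.png

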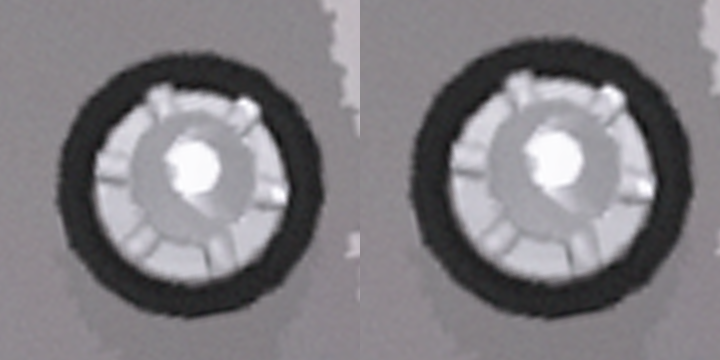

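Ring and drive centre come out at about (0.544, 0.205), with the splines at −8.5° mod 60. The ring measures 47 mm (48 given), which agrees. Now to the blade.

step_arm(steps=[[10,-48,0,-2],[10,-48,0,0],[10,-48,0,0],[10,-48,0,0],[10,-48,0,0],[10,-48,0,0],[10,-48,0,0],[10,-48,0,0]])

```text
time: 3.35
tool_pos: [0.6133, -0.1908, 0.1809]
tool_rot: [0.005, -0.121, 0.993, 0.003]
contact_force: [1.6, -0.2, 0.1]
gripper_width: 0.55
```

```bash
python3 -c "
from h import *
rel([.6005,-.296,.17],102.7)"
```

```text
pos [ 0.6133 -0.1908  0.1809] tool y yaw 103.85 tilt [0.0098 0.0073] rel mm [ 37.7 -99.1  10. ] F [ 1.6 -0.2  0.1] w 0.55 t 3.35
turn 1.1485569557669066
```

step_arm(steps=[[13,-35,3,1],[13,-34,3,0],[12,-30,4,0],[0,0,0,0],[0,0,0,0]])

```text
time: 3.85
tool_pos: [0.5987, -0.3001, 0.171]
tool_rot: [0.006, -0.11, 0.994, 0.002]
contact_force: [0.1, -0.5, 0.3]
gripper_width: 0.547
```

```bash
python3 - <<'E'
from h import *
s=state();rel([.6005,-.296,.056],102.7,s)
im,d=grab_frame('wrist');np.savez('w2.npz',im=im,d=d)
c=(.6005,-.296)
print(boxes_of('wrist','blade')[:2],wproj([*c,.079],s))
o=ortho(im,c,.079,.045,s)
y=102.7-90;B=cv2.boxPoints(((270,270),(44*6,14*6),-y)).astype(int);cv2.polylines(o,[B],True,(255,0,0),1)
save('w2.png',o)
E
```

```text
pos [ 0.5987 -0.3001  0.171 ] tool y yaw 102.61 tilt [0.0121 0.0063] rel mm [ -1.1   3.2 115. ] F [ 0.1 -0.5  0.3] w 0.547 t 3.85
turn -0.08988200686481207
[{'box': [298.6, 131.3, 43.6, 92.7], 'p': 0.65}] [[322.75705177 189.57189617]]
```

View pics/w2.png

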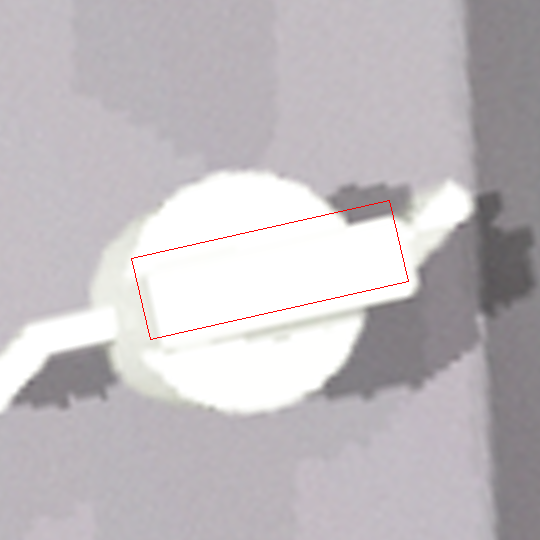

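```bash
python3 -c "
from h import *
rel([.601,-.297,.075],102.9)"
```

```text
pos [ 0.5988 -0.2995  0.171 ] tool y yaw 102.69 tilt [0.012 0.006] rel mm [-1.4  1.6 96.1] F [ 0.9  0.3 -0.2] w 0.55 t 3.95
turn -0.20684981545970516
```

step_arm(steps=[[-0.5,1,25,-0.2],[-0.5,0.6,25,0],[-0.4,0,25,0],[0,0,15,0],[0,0,5,0],[0,0,0,0]])

```text
time: 4.55
tool_pos: [0.606, -0.2887, 0.0776]
tool_rot: [0.009, -0.118, 0.993, 0.001]
contact_force: [0.4, -0.8, -0.4]
gripper_width: 0.55
```

```bash
python3 -c "
from h import *
rel([.601,-.297,.056],102.9)"
```

```text
pos [ 0.606  -0.2887  0.0776] tool y yaw 103.51 tilt [0.0184 0.0038] rel mm [ 7.2 -6.9 21.5] F [ 0.4 -0.8 -0.4] w 0.55 t 4.55
turn 0.6148214854947156
```

step_arm(steps=[[4,-4,0,0.6],[3,-3,0,0],[0,0,0,0]])

```text
time: 4.85
tool_pos: [0.6023, -0.2984, 0.0811]
tool_rot: [0.011, -0.112, 0.994, -0.001]
contact_force: [0.9, 0.4, 0.3]
gripper_width: 0.552
```

```bash
python3 -c "
from h import *
rel([.601,-.297,.056],102.9)"
```

```text
pos [ 0.6023 -0.2984  0.0811] tool y yaw 102.91 tilt [0.0226 0.0008] rel mm [ 1.5  1.8 25.1] F [0.9 0.4 0.3] w 0.552 t 4.85
turn 0.009896788303578319
```

step_arm(steps=[[0,0,10,0],[0,0,5,0]])

```text
time: 5.05
tool_pos: [0.6039, -0.3, 0.068]
tool_rot: [0.013, -0.112, 0.994, -0.002]
contact_force: [0.1, -0.3, -1.0]
gripper_width: 0.548
```

```bash
python3 -c "
from h import *
rel([.601,-.297,.056],102.9)"
```

```text
pos [ 0.6039 -0.3     0.068 ] tool y yaw 102.85 tilt [ 0.0266 -0.0017] rel mm [ 2.5  3.7 11.9] F [ 0.1 -0.3 -1. ] w 0.548 t 5.05
turn -0.04832352411811769
```

step_arm(steps=[[0,0,0,0],[0,0,0,0],[0,0,0,0],[0,0,0,0]])

```text
time: 5.45
tool_pos: [0.6032, -0.2996, 0.0663]
tool_rot: [0.012, -0.112, 0.994, -0.002]
contact_force: [-0.1, -0.2, 0.2]
gripper_width: 0.548
```

```bash
python3 -c "
from h import *
rel([.601,-.297,.056],102.9)"
```

```text
pos [ 0.6032 -0.2996  0.0663] tool y yaw 102.84 tilt [ 0.0247 -0.0004] rel mm [ 1.8  3.1 10.3] F [-0.1 -0.2  0.2] w 0.548 t 5.45
turn -0.05875362835212172
```

step_arm(steps=[[1,1.5,4,0],[0.5,1.5,4,0],[0,0,2,0],[0,0,0,0]])

```text
time: 5.85
tool_pos: [0.6012, -0.2966, 0.0555]
tool_rot: [0.012, -0.112, 0.994, -0.002]
contact_force: [-0.1, 1.0, -0.6]
gripper_width: 0.553
```

```bash
python3 -c "
from h import *
rel([.601,-.297,.056],102.9)"
```

```text
pos [ 0.6012 -0.2966  0.0555] tool y yaw 102.85 tilt [ 0.0247 -0.0004] rel mm [ 0.3 -0.3 -0.5] F [-0.1  1.  -0.6] w 0.553 t 5.85
turn -0.046656365767915986
```

step_arm(steps=[[0,0,0,0],[0,0,0,0],[0,0,0,0],[0,0,0,0],[0,0,0,0],[0,0,0,0]], claw=0)

```text
time: 6.45
tool_pos: [0.6015, -0.2968, 0.0559]
tool_rot: [0.013, -0.112, 0.994, -0.002]
contact_force: [-0.1, -0.9, 0.3]
gripper_width: -0.001
```

step_arm(steps=[[0,0,-5,0],[0,0,-10,0],[0,0,-15,0],[0,0,-15,0],[0,0,-15,0],[0,0,-15,0],[0,0,0,0]])

```text
time: 7.15
tool_pos: [0.6007, -0.2976, 0.1408]
tool_rot: [0.014, -0.112, 0.994, -0.003]
contact_force: [0.4, -0.6, -0.2]
gripper_width: 0.0
```

```bash
python3 -c "
from h import *
rel([.601,-.297,.245],102.9)"
```

```text
pos [ 0.6007 -0.2976  0.1408] tool y yaw 102.85 tilt [ 0.0295 -0.0035] rel mm [  -3.3   -0.5 -104.1] F [ 0.4 -0.6 -0.2] w 0.0 t 7.15
turn -0.04904984713036242
```

```bash
python3 - <<'E'
from h import *
s=state()
im,d=grab_frame('wrist');im2,_=grab_frame('scene');im3,d3=grab_frame('top')
P=cloud('top',d3);Q=P[175:235,440:490].reshape(-1,3);Q=Q[(Q[:,2]>.068)&(Q[:,2]<.09)];print(len(Q),Q.mean(0))
save('w3.png',np.vstack([im[:300],im2[80:380]]))
E
```

```text
95 [ 0.59898115 -0.29307107  0.07703634]
```

View pics/w3.png

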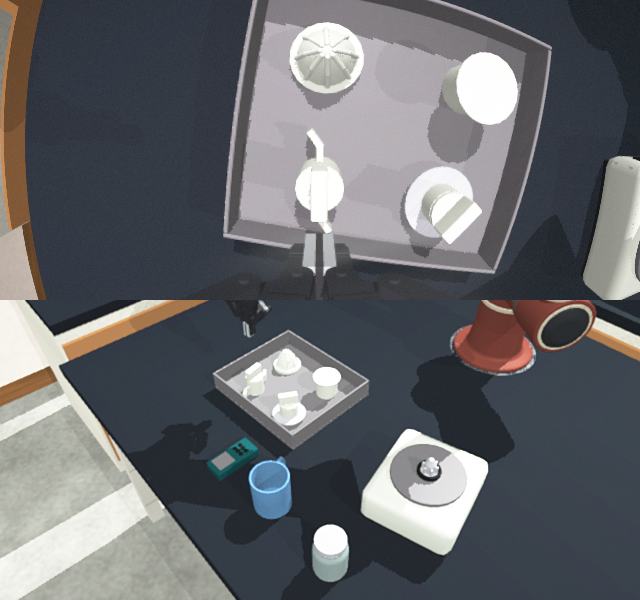

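```bash
python3 - <<'E'
from h import *
s=state();s['tool_pos'];print(s['joint_pos'],s['tool_pos'])
im,d=grab_frame('wrist')
p=camera_params('wrist');T=np.array(p['T_tool_cam']);K=np.array(p['mtx'])
v,u=np.mgrid[:400,:640];a=np.stack([(u-K[0,2])/K[0,0],(v-K[1,2])/K[0,0]],-1);th=np.hypot(a[...,0],a[...,1])+1e-9
r=np.concatenate([a*(np.tan(th)/th)[...,None],np.ones((400,640,1))],-1)*d[...,None]
tool=r@T[:3,:3].T+T[:3,3];M=R.from_quat(np.roll(s['tool_rot'],-1)).as_matrix();W=tool@M.T+s['tool_pos']
for n,(uu,vv) in dict(bar=(319,190),hub=(335,185),floor=(280,130),floor2=(400,150),discbar=(455,215),tip=(313,245),tip2=(327,245),tip3=(312,238),table=(150,150),table2=(100,50)).items():
    print(n,np.round(W[vv,uu],4),'tool',np.round(tool[vv,uu],4))
B=W[170:225,295:345].reshape(-1,3);t=tool[170:225,295:345].reshape(-1,3);k=(B[:,2]>.06)&(B[:,2]<.1)
print(k.sum(),np.percentile(B[k],[1,50,99],axis=0).round(4), np.percentile(t[k],[1,50,99],axis=0).round(4))
E
```

```text
[-0.57714832  0.17596733  1.57674604  0.01340413  1.36876012 -2.37486313] [ 0.59883219 -0.29638774  0.13624596]
bar [ 0.5937 -0.298   0.0779] tool [ 0.0068 -0.0001  0.0582]
hub [ 0.5929 -0.284   0.0531] tool [0.005  0.0138 0.0829]
floor [ 0.5613 -0.3457  0.0061] tool [ 0.0506 -0.039   0.1292]
floor2 [ 0.5532 -0.2222  0.0045] tool [0.0311 0.0832 0.1307]
discbar [ 0.5917 -0.1714  0.0665] tool [-0.0192  0.1238  0.0696]
tip [ 0.5879 -0.3014  0.1911] tool [ 0.0105 -0.0028 -0.0551]
tip2 [ 0.5869 -0.2953  0.1903] tool [ 0.0101  0.0034 -0.0543]
tip3 [ 0.5881 -0.302   0.1836] tool [ 0.0106 -0.0034 -0.0476]
table [ 0.6112 -0.4919 -0.0007] tool [ 0.0346 -0.1926  0.1372]
table2 [ 0.5017 -0.5895 -0.0011] tool [ 0.1632 -0.2635  0.1349]
949 [[ 0.5808 -0.3085  0.0631]
 [ 0.5998 -0.2988  0.0783]
 [ 0.6226 -0.2888  0.0799]] [[-0.022  -0.0091  0.0563]
 [ 0.001  -0.0025  0.058 ]
 [ 0.0198  0.0047  0.0727]]
```

```bash
python3 - <<'E'
from h import *
s=state()
im,d=grab_frame('wrist');print(wproj(s['tool_pos'],s));print(np.round(d[200:300:6,[311,320,328]],3).tolist())
save('w4.png',im,(240,140,160,140),4)
E
```

```text
[[319.19493044 223.67590345]]
[[0.24699999392032623, 0.24699999392032623, 0.27399998903274536], [0.24799999594688416, 0.24699999392032623, 0.2750000059604645], [0.24899999797344208, 0.24899999797344208, 0.2759999930858612], [0.25099998712539673, 0.25099998712539673, 0.33000001311302185], [0.25099998712539673, 0.2529999911785126, 0.3319999873638153], [0.33399999141693115, 0.3019999861717224, 0.3149999976158142], [0.14499999582767487, 0.1459999978542328, 0.14499999582767487], [0.13699999451637268, 0.1379999965429306, 0.13899999856948853], [0.13199999928474426, 0.13300000131130219, 0.13199999928474426], [0.12600000202655792, 0.12700000405311584, 0.12800000607967377], [0.12099999934434891, 0.12200000137090683, 0.12099999934434891], [0.11699999868869781, 0.11699999868869781, 0.11699999868869781], [0.11100000143051147, 0.11800000071525574, 0.11100000143051147], [0.10599999874830246, 0.11699999868869781, 0.10599999874830246], [0.10199999809265137, 0.11900000274181366, 0.10199999809265137], [0.10199999809265137, 0.11900000274181366, 0.0989999994635582], [0.1080000028014183, 0.12099999934434891, 0.10000000149011612]]
```

View pics/w4.png

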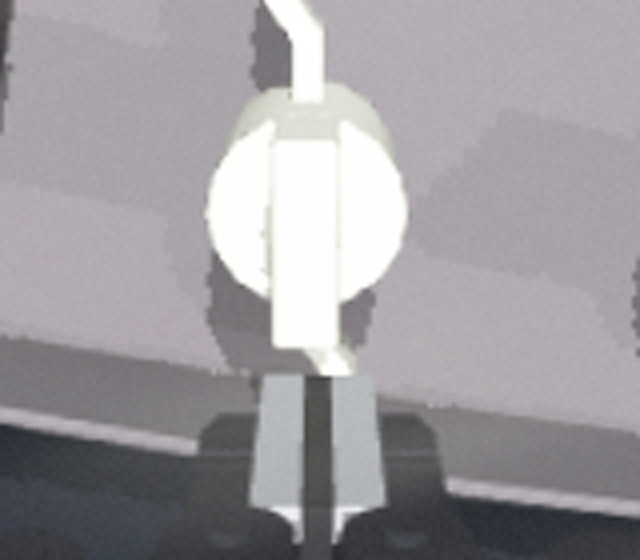

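The fingers shut on nothing. The picture and depth show the real fingertips about 41 mm behind the reported TCP (tip edge at row 234; the TCP would be at row 224). So they closed above the bar, and I have to go about 41 mm lower.

step_arm(steps=[[0,0,0,0],[0,0,0,0],[0,0,0,0],[0,0,0,0],[0,0,0,0]], claw=55)

```text
time: 7.9
tool_pos: [0.5966, -0.2949, 0.1309]
tool_rot: [0.009, -0.112, 0.994, 0.001]
contact_force: [0.6, 1.3, 0.3]
gripper_width: 0.549
```

```bash
python3 -c "
from h import *
rel([.6005,-.297,.055],102.9)"
```

```text
pos [ 0.5966 -0.2949  0.1309] tool y yaw 102.86 tilt [0.0169 0.0047] rel mm [-2.  -3.  75.9] F [0.6 1.3 0.3] w 0.549 t 7.9
turn -0.043293257910988814
```

step_arm(steps=[[0,-1,15,0],[0,-1,15,0],[0,0,15,0],[0,0,10,0],[0,0,5,0],[0,0,0,0],[0,0,0,0]])

```text
time: 8.6
tool_pos: [0.5966, -0.2958, 0.0626]
tool_rot: [0.007, -0.112, 0.994, 0.003]
contact_force: [-0.6, 0.3, -0.2]
gripper_width: 0.551
```

```bash
python3 -c "
from h import *
rel([.6005,-.297,.015],102.9)"
```

```text
pos [ 0.5966 -0.2958  0.0626] tool y yaw 102.85 tilt [0.0131 0.0072] rel mm [-2.8 -2.3 47.6] F [-0.6  0.3 -0.2] w 0.551 t 8.6
turn -0.0495025856824185
```

step_arm(steps=[[-1,-1,10,0],[-1,-1,10,0],[-1,0,8,0],[0,0,6,0],[0,0,4,0],[0,0,0,0],[0,0,0,0]])

```text
time: 9.3
tool_pos: [0.6019, -0.2974, 0.0227]
tool_rot: [0.008, -0.112, 0.994, 0.002]
contact_force: [-0.3, 0.1, -0.5]
gripper_width: 0.55
```

```bash
python3 - <<'E'
from h import *
s=state();rel([.6005,-.297,.016],102.9,s)
im,d=grab_frame('wrist')
save('w5.png',im,(220,120,200,160),4)
E
```

```text
pos [ 0.6019 -0.2974  0.0227] tool y yaw 102.86 tilt [0.0152 0.0058] rel mm [1.3 0.7 6.7] F [-0.3  0.1 -0.5] w 0.55 t 9.3
turn -0.04311506286452982
```

View pics/w5.png

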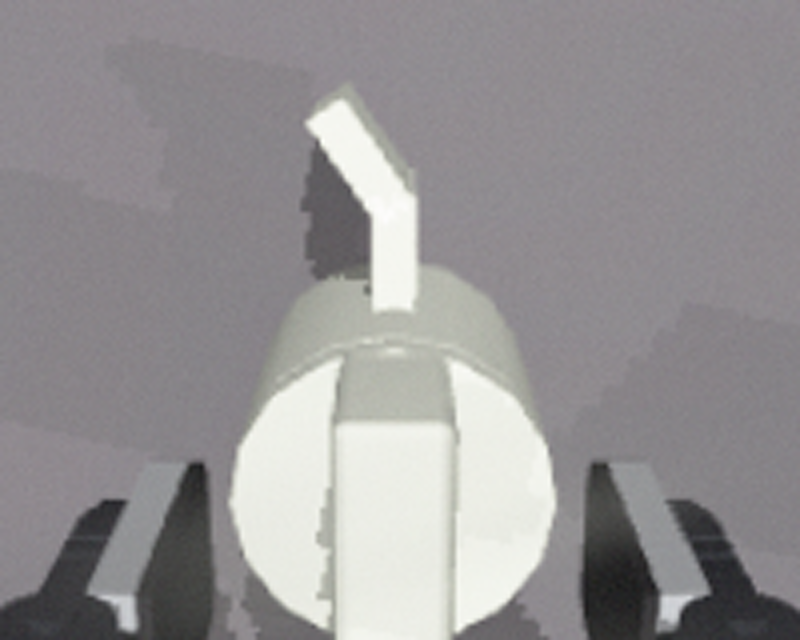

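The fingers now straddle the bar: pads at columns 272 and 366, bar at columns 303–334. I lower slightly and close.

step_arm(steps=[[0.5,0.5,3,0],[0.5,0,2,0],[0,0,0,0]])

```text
time: 9.65
tool_pos: [0.6013, -0.2975, 0.0184]
tool_rot: [0.009, -0.112, 0.994, 0.001]
contact_force: [-0.1, -0.2, -0.4]
gripper_width: 0.549
```

step_arm(steps=[[0,0,0,0],[0,0,0,0],[0,0,0,0],[0,0,0,0],[0,0,0,0],[0,0,0,0]], claw=0)

```text
time: 10.25
tool_pos: [0.6015, -0.2977, 0.0188]
tool_rot: [0.009, -0.112, 0.994, 0.001]
contact_force: [-0.2, -0.0, -0.9]
gripper_width: 0.153
```

step_arm(steps=[[0,0,-5,0],[0,0,-15,0],[0,0,-25,0],[0,0,-25,0],[0,0,-30,0],[0,0,-30,0],[0,0,-30,0],[0,0,-20,0]])

```text
time: 11.05
tool_pos: [0.5956, -0.2967, 0.2063]
tool_rot: [0.006, -0.112, 0.994, 0.004]
contact_force: [0.3, -0.0, 0.1]
gripper_width: 0.15
```

```bash
python3 -c "
from h import *
rel([.5437,.2048,.20],81.5)"
```

```text
pos [ 0.5956 -0.2967  0.2063] tool y yaw 102.86 tilt [0.0108 0.0085] rel mm [-61.  500.5  10. ] F [ 0.3 -0.   0.1] w 0.15 t 11.05
turn 21.35992148006956
```

step_arm(steps=[[-4,30,0,0],[-6,45,0,0],[-6,45,0,0],[-6,45,0,0],[-6,45,0,0],[-6,45,0,0],[-6,45,0,0],[-6,45,0,0]])

```text
time: 11.85
tool_pos: [0.5667, 0.054, 0.2248]
tool_rot: [0.016, -0.106, 0.994, -0.003]
contact_force: [0.8, 0.9, -1.7]
gripper_width: 0.147
```

step_arm(steps=[[-6,45,0,0],[-3,30,0,0],[0,0,0,6],[0,0,0,6],[0,0,0,5],[0,0,0,0]])

```text
time: 12.45
tool_pos: [0.5569, 0.1401, 0.233]
tool_rot: [0.021, 0.042, 0.999, 0.002]
contact_force: [0.3, 0.4, -0.7]
gripper_width: 0.154
```

```bash
python3 -c "
from h import *
rel([.5437,.2048,.20],81.5)"
```

```text
pos [0.5569 0.1401 0.233 ] tool y yaw 85.22 tilt [0.0418 0.0015] rel mm [19.9 63.2 32.5] F [ 0.3  0.4 -0.7] w 0.154 t 12.45
turn 3.7198653265507176
```

step_arm(steps=[[4,16,0,1.8],[5,16,0,1.8],[5,16,0,0],[4,10,3,0],[0,0,3,0],[0,0,0,0],[0,0,0,0]])

```text
time: 13.15
tool_pos: [0.5461, 0.2, 0.2306]
tool_rot: [0.023, 0.071, 0.997, 0.002]
contact_force: [0.8, 0.0, -1.6]
gripper_width: 0.15
```

```bash
python3 -c "
from h import *
rel([.5437,.2048,.165],81.5);print(state()['joint_pos'])"
```

```text
pos [0.5461 0.2    0.2306] tool y yaw 81.92 tilt [0.0463 0.001 ] rel mm [ 6.1  4.  65.4] F [ 0.8  0.  -1.6] w 0.15 t 13.15
turn 0.41906758095986163
[ 0.22828384 -0.10287493  1.70492858 -0.00952876  1.49423747 -1.20078881]
```

step_arm(steps=[[3,2,12,0.4],[3,2,12,0],[0,0,12,0],[0,0,8,0],[0,0,0,0],[0,0,0,0]])

```text
time: 13.75
tool_pos: [0.5416, 0.2032, 0.1801]
tool_rot: [0.021, 0.075, 0.997, 0.001]
contact_force: [0.1, -0.5, -1.4]
gripper_width: 0.147
```

```bash
cat >> h.py <<'E'
def tm(p,q): T=np.eye(4);T[:3,:3]=R.from_quat(np.roll(q,-1)).as_matrix();T[:3,3]=p;return T
G=np.linalg.inv(tm([.6015,-.2977,.0188],[.009,-.112,.994,.001]))@tm([.601,-.2973,.005],[np.cos(np.radians(6.4)),0,0,np.sin(np.radians(6.4))])
def blade(s):
    B=tm(s['tool_pos'],s['tool_rot'])@G;print('blade',np.round(B[:3,3],4),'yaw',round(np.degrees(np.arctan2(B[1,0],B[0,0])),2),'axis',np.round(B[:2,2],4))
E
python3 - <<'E'
from h import *
s=state();rel([.5437,.2048,.165],81.5,s);blade(s)
im,d=grab_frame('top');im2,d2=grab_frame('scene');im3,_=grab_frame('wrist')
b=boxes_of('scene','drive')[:1];print(b)
p=camera_params('scene');T=np.linalg.inv(p['extrinsics']);K=np.array(p['mtx'])
q=K@(T@[.5437,.2048,.15,1])[:3];u,v=(q[:2]/q[2]).astype(int);print(u,v)
a=cv2.resize(im2[v-60:v+60,u-60:u+60],(480,480),interpolation=cv2.INTER_CUBIC)
save('s6.png',np.hstack([a,cv2.resize(im3[100:260,270:370],(300,480))]))
E
```

```text
pos [0.5416 0.2032 0.1801] tool y yaw 81.38 tilt [ 0.0425 -0.0005] rel mm [-1.2  1.8 15.2] F [ 0.1 -0.5 -1.4] w 0.147 t 13.75
turn -0.11722774566803196
blade [0.5416 0.2038 0.1663] yaw -8.68 axis [-0.0247 -0.0022]
[{'box': [420.7, 237.2, 18.7, 14.8], 'p': 0.48}]
432 234
```

View pics/s6.png

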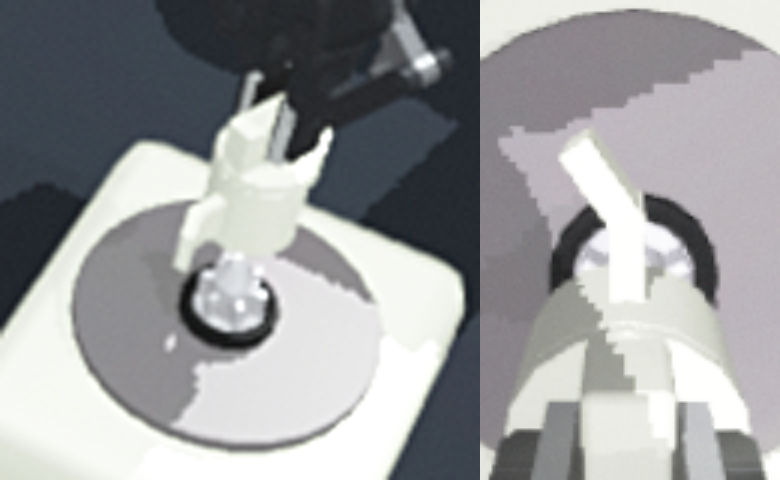

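step_arm(steps=[[-1,0.6,8,0],[-1,0.6,8,0],[0,0,6,0],[0,0,4,0],[0,0,0,0]])

```text
time: 14.45
tool_pos: [0.5464, 0.2045, 0.1541]
tool_rot: [0.023, 0.075, 0.997, 0.002]
contact_force: [0.3, -0.8, -2.0]
gripper_width: 0.148
```

```bash
python3 - <<'E'
from h import *
s=state();rel([.5437,.2048,.14],81.5,s);blade(s)
E
```

```text
pos [0.5464 0.2045 0.1541] tool y yaw 81.39 tilt [0.0461 0.0003] rel mm [ 3.4 -0.2 14. ] F [ 0.3 -0.8 -2. ] w 0.148 t 14.45
turn -0.11417258040400213
blade [0.5465 0.2051 0.1403] yaw -8.68 axis [-0.0282 -0.0031]
```

step_arm(steps=[[1.5,0,2,0],[0.7,0,3,0],[0,0,3,0],[0,0,3,0],[0,0,0,0]])

```text
time: 14.95
tool_pos: [0.5446, 0.2049, 0.1423]
tool_rot: [0.023, 0.075, 0.997, 0.002]
contact_force: [0.1, -0.6, -1.5]
gripper_width: 0.15
```

```bash
python3 - <<'E'
from h import *
s=state();rel([.5437,.2048,.13],81.5,s);blade(s)
E
```

```text
pos [0.5446 0.2049 0.1423] tool y yaw 81.39 tilt [0.0464 0.0004] rel mm [ 1.4 -0.4 12.2] F [ 0.1 -0.6 -1.5] w 0.15 t 14.95
turn -0.107320363894857
blade [0.5447 0.2055 0.1285] yaw -8.68 axis [-0.0285 -0.0032]
```

step_arm(steps=[[0.5,-0.2,2,0],[0,0,2,0],[0,0,2,0],[0,0,2,0],[0,0,2,0]])

```text
time: 15.45
tool_pos: [0.544, 0.2053, 0.1336]
tool_rot: [0.022, 0.075, 0.997, 0.002]
contact_force: [-2.6, 0.3, -0.0]
gripper_width: 0.149
```

```bash
python3 - <<'E'
from h import *
s=state();rel([.5437,.2048,.13],81.5,s);blade(s);print(s['ft_torque'])
E
```

```text
pos [0.544  0.2053 0.1336] tool y yaw 81.39 tilt [0.0449 0.0015] rel mm [ 0.4 -0.6  3.6] F [-2.6  0.3 -0. ] w 0.149 t 15.45
turn -0.10888494215070921
blade [0.5441 0.206  0.1198] yaw -8.68 axis [-0.027  -0.0042]
[0.05092087 0.61178077 0.02507244]
```

step_arm(steps=[[0.5,-0.3,2,0],[0,0,2,0],[0,0,2,0],[0,0,2,0]])

```text
time: 15.85
tool_pos: [0.5438, 0.205, 0.1238]
tool_rot: [0.022, 0.075, 0.997, 0.002]
contact_force: [-1.3, -0.2, 2.4]
gripper_width: 0.152
```

```bash
python3 - <<'E'
from h import *
s=state();rel([.5437,.2048,.13],81.5,s);blade(s);print(s['ft_torque'])
E
```

```text
pos [0.5438 0.205  0.1238] tool y yaw 81.4 tilt [0.045  0.0012] rel mm [-0.2 -0.2 -6.2] F [-1.3 -0.2  2.4] w 0.152 t 15.85
turn -0.1006391212649902
blade [0.5438 0.2056 0.11  ] yaw -8.67 axis [-0.0271 -0.0039]
[ 0.03320416  0.38200709 -0.040658  ]
```

Meshed: the underside is at about the ring with only 2.4 N. Pressing it home.

step_arm(steps=[[0,0,2,0],[0,0,2,0],[0,0,2,0],[0,0,2,0]])

```text
time: 16.25
tool_pos: [0.5444, 0.2051, 0.1214]
tool_rot: [0.022, 0.075, 0.997, 0.002]
contact_force: [-5.7, -0.9, 9.9]
gripper_width: 0.153
```

```bash
python3 - <<'E'
from h import *
s=state();rel([.5437,.2048,.13],81.5,s);blade(s);print(s['ft_torque'])
E
```

```text
pos [0.5444 0.2051 0.1214] tool y yaw 81.41 tilt [0.044  0.0008] rel mm [ 0.3 -0.3 -8.6] F [-5.7 -0.9  9.9] w 0.153 t 16.25
turn -0.09254596156533523
blade [0.5444 0.2057 0.1076] yaw -8.66 axis [-0.0261 -0.0035]
[-0.22541957  1.55717159  0.04173893]
```

step_arm(steps=[[0.7,0,4,0],[0.7,0,5,0],[0.5,0,5,0],[0.5,0,5,0]])

```text
time: 16.65
tool_pos: [0.5457, 0.2053, 0.1175]
tool_rot: [0.024, 0.075, 0.997, 0.001]
contact_force: [-13.9, -3.5, 23.1]
gripper_width: 0.151
```

```bash
python3 - <<'E'
from h import *
s=state();rel([.5437,.2048,.13],81.5,s);blade(s);print(s['ft_torque'])
E
```

```text
pos [0.5457 0.2053 0.1175] tool y yaw 81.44 tilt [ 0.0487 -0.0009] rel mm [  1.3  -0.7 -12.6] F [-13.9  -3.5  23.1] w 0.151 t 16.65
turn -0.06481044856522544
blade [0.5458 0.2059 0.1037] yaw -8.63 axis [-0.0308 -0.0018]
[-0.75799989  2.75184748 -0.11338659]
```

step_arm(steps=[[2,-0.5,4,0],[3,-0.5,4,0],[3,0,4,0]])

```text
time: 16.95
tool_pos: [0.5449, 0.2054, 0.1178]
tool_rot: [0.032, 0.075, 0.997, 0.002]
contact_force: [-2.1, -4.3, 12.1]
gripper_width: 0.151
```

```bash
python3 - <<'E'
from h import *
s=state();rel([.5437,.2048,.13],81.5,s);blade(s);print(s['ft_torque'])
im2,d2=grab_frame('scene');im3,d3=grab_frame('wrist')
u,v=432,250
a=cv2.resize(im2[v-45:v+45,u-45:u+45],(450,450),interpolation=cv2.INTER_CUBIC)
save('s7.png',np.hstack([a,cv2.resize(im3[100:250,265:375],(330,450))]))
# bar top height and hub top in world from wrist depth
p=camera_params('wrist');T=np.array(p['T_tool_cam']);K=np.array(p['mtx'])
vv,uu=np.mgrid[:400,:640];A=np.stack([(uu-K[0,2])/K[0,0],(vv-K[1,2])/K[0,0]],-1);th=np.hypot(A[...,0],A[...,1])+1e-9
r=np.concatenate([A*(np.tan(th)/th)[...,None],np.ones((400,640,1))],-1)*d3[...,None]
W=(r@T[:3,:3].T+T[:3,3])@R.from_quat(np.roll(s['tool_rot'],-1)).as_matrix().T+s['tool_pos']
Q=W[150:260,260:380].reshape(-1,3);Q=Q[(np.hypot(Q[:,0]-.544,Q[:,1]-.205)<.04)]
print(np.histogram(Q[:,2],bins=np.arange(.09,.2,.004)))
D=W[100:140,240:400].reshape(-1,3);print('deck',np.median(D[:,2]))
E
```

```text
pos [0.5449 0.2054 0.1178] tool y yaw 81.43 tilt [ 0.0647 -0.0013] rel mm [  0.3  -0.7 -12.3] F [-2.1 -4.3 12.1] w 0.151 t 16.95
turn -0.06697180776409084
blade [0.5453 0.206  0.104 ] yaw -8.65 axis [-0.0469 -0.0014]
[-0.89578623  0.61211752 -0.0429754 ]
(array([   0,   33, 4344,  403,   80,   85,   97,  106,  106,  130,  520,
        150,  175,  192,  182,  937,   90,  153,  268,  251,  346, 1109,
        256,  144,    8,    0,    0]), array([0.09 , 0.094, 0.098, 0.102, 0.106, 0.11 , 0.114, 0.118, 0.122,
       0.126, 0.13 , 0.134, 0.138, 0.142, 0.146, 0.15 , 0.154, 0.158,
       0.162, 0.166, 0.17 , 0.174, 0.178, 0.182, 0.186, 0.19 , 0.194,
       0.198]))
deck 0.09921674564062895
```

View pics/s7.png

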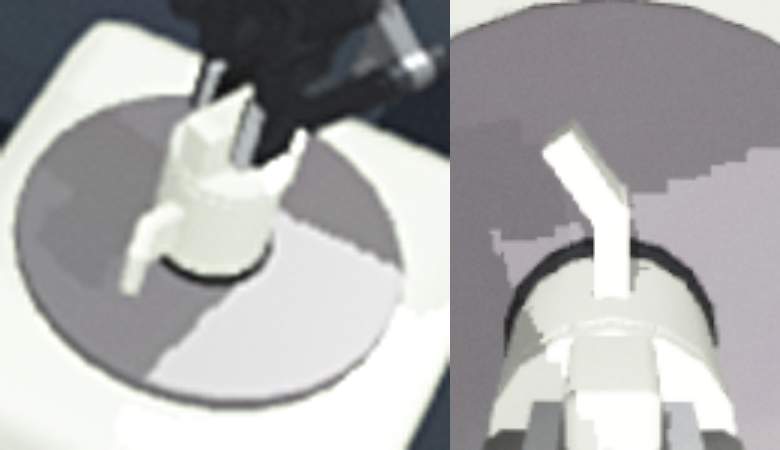

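step_arm(steps=[[1,0.5,6,0],[1,0.5,7,0]])

```text
time: 17.25
tool_pos: [0.5479, 0.2052, 0.1172]
tool_rot: [0.036, 0.075, 0.997, 0.0]
contact_force: [-20.4, -7.0, 35.3]
gripper_width: 0.147
```

```bash
cat > chk.py <<'E'
from h import *
s=state();rel([.5437,.2048,.13],81.5,s);blade(s);print(s['ft_torque'])
im3,d3=grab_frame('wrist')
p=camera_params('wrist');T=np.array(p['T_tool_cam']);K=np.array(p['mtx'])
vv,uu=np.mgrid[:400,:640];A=np.stack([(uu-K[0,2])/K[0,0],(vv-K[1,2])/K[0,0]],-1);th=np.hypot(A[...,0],A[...,1])+1e-9
r=np.concatenate([A*(np.tan(th)/th)[...,None],np.ones((400,640,1))],-1)*d3[...,None]
W=(r@T[:3,:3].T+T[:3,3])@R.from_quat(np.roll(s['tool_rot'],-1)).as_matrix().T+s['tool_pos']
Q=W[150:260,260:380].reshape(-1,3);Q=Q[(np.hypot(Q[:,0]-.544,Q[:,1]-.205)<.045)]
for n,a,b in (('deck',.094,.103),('paddle',.128,.138),('hub',.148,.160),('bar',.172,.185)):
    q=Q[(Q[:,2]>a)&(Q[:,2]<b)];m=np.median(q[:,2]);q=q[abs(q[:,2]-m)<.003]
    c=np.linalg.lstsq(np.c_[q[:,:2]-q[:,:2].mean(0),np.ones(len(q))],q[:,2],rcond=None)[0]
    print(n,len(q),'z',round(c[2],4),'slope',np.round(c[:2],3),'mean xy',np.round(q[:,:2].mean(0),4))
s=state();print('after',s['time'],np.round(s['tool_pos'],4),np.round(s['contact_force'],1),s['gripper_width'],np.abs(s['joint_vel']).max())
E
python3 chk.py
```

```text
pos [0.5479 0.2052 0.1172] tool y yaw 81.43 tilt [ 0.0725 -0.0053] rel mm [  3.1  -0.9 -13. ] F [-20.4  -7.   35.3] w 0.147 t 17.25
turn -0.0711566854952963
blade [0.5483 0.2057 0.1034] yaw -8.65 axis [-0.0546  0.0026]
[-1.38805572  3.66657538 -0.13915993]
deck 5761 z 0.0996 slope [-0.002 -0.001] mean xy [0.5319 0.2082]
paddle 781 z 0.1327 slope [0.008 0.   ] mean xy [0.5158 0.2082]
hub 1160 z 0.1512 slope [ 0.029 -0.009] mean xy [0.5335 0.2067]
bar 1281 z 0.1771 slope [0.028 0.   ] mean xy [0.5311 0.2073]
after 17.3 [0.5476 0.2052 0.1173] [-15.9  -7.5  29.1] 0.14822065325850667 0.006019514097922162
```

step_arm(steps=[[1.5,0.7,4.5,0]])

```text
time: 17.4
tool_pos: [0.5473, 0.2052, 0.1174]
tool_rot: [0.037, 0.075, 0.997, -0.001]
contact_force: [-8.7, -5.3, 11.6]
gripper_width: 0.15
```

```bash
python3 chk.py
```

```text
pos [0.5473 0.2052 0.1174] tool y yaw 81.42 tilt [ 0.0731 -0.0079] rel mm [  2.6  -0.9 -12.8] F [-8.7 -5.3 11.6] w 0.15 t 17.4
turn -0.07768428348532552
blade [0.5477 0.2057 0.1036] yaw -8.65 axis [-0.0552  0.0052]
[-1.04502296  1.6135005  -0.17088095]
deck 5777 z 0.0996 slope [-0.001 -0.001] mean xy [0.5316 0.2081]
paddle 771 z 0.1324 slope [ 0.007 -0.01 ] mean xy [0.5157 0.2082]
hub 1157 z 0.1512 slope [ 0.036 -0.012] mean xy [0.533  0.2069]
bar 1281 z 0.1771 slope [ 0.038 -0.005] mean xy [0.5306 0.2075]
after 17.45 [0.5474 0.2051 0.1174] [-11.2  -4.8  19.4] 0.14907685290446127 0.004039871127086106
```

```bash
python3 - <<'E'
from h import *
for i in range(6):
    grab_frame('top');s=state();print(s['time'],np.round(s['tool_pos'],4),np.round(s['contact_force'],1),round(s['gripper_width'],3))
E
```

```text
17.5 [0.5474 0.2052 0.1174] [-10.4  -5.8  18.5] 0.151
17.55 [0.5473 0.2052 0.1174] [-10.8  -5.8  18.9] 0.152
17.6 [0.5474 0.2051 0.1174] [-11.3  -5.6  18.5] 0.152
17.65 [0.5474 0.2051 0.1174] [-10.5  -6.4  18.6] 0.146
17.7 [0.5474 0.2051 0.1174] [-11.7  -5.7  19.4] 0.147
17.75 [0.5474 0.2051 0.1174] [-10.6  -6.   19.8] 0.146
```

The push holds steady at about 19 N and the blade is still, so I am handing in.

```bash
python3 -c "
from plant import *
print(job_done())"
```

```text
the job is handed in; nothing more can be done
None
```

The kneading blade is on the drive, meshed and pressed home against the spring ring, and the arm is still gripping it. I handed the job in at about 17.8 s; no verdict is reported.

**How it went:**
- **First grasp missed:** the fingers shut on air because the real fingertips sit about 41 mm behind the reported TCP. I saw this in the wrist picture and depth, and the second grasp, about 40 mm lower, held with a 13 mm opening.
- **Fitting:** I turned the blade to −8.7°, since the splines were measured at −8.5° mod 60. It slid down to the ring with about 2 N and was then pushed home.

**Last checks:**
- **Height:** depth put the paddle tops at 0.132 m, the hub top at 0.151 m and the bar top at 0.177 m. Fully home they should be at 0.133, 0.152 and 0.178 m, with the deck itself reading 0.4 mm low.
- **Push:** it held steady at about 19 N, where the ring needs about 8 N, and nothing moved over the last 0.3 s.
- **Tilt:** the blade leans about 0.04 rad (limit 0.09).

**Weak points:**
- **Position over the drive:** the tool ended leaning about 0.07 rad, with roughly 12 N of side force. The position worked out from the grip put the blade's underside 3 to 4 mm off the drive axis. I trusted the meshed fit, about 1 mm of play, over that figure and did not measure the axis directly.
- **Other objects:** I did not re-measure the mug, jar, meter or other attachments at the end. The paths stayed clear of them.

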